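# Shut and bolt the brass bin

## Robot

A 6-joint arm with a two-finger parallel gripper is mounted at the origin on the work surface. World frame = base frame: x ahead of the robot, y to its left, z up, the work surface at z = 0. Lengths are in m, angles in rad, forces in N, time in s.
With the tool pointing down it reaches from about 0.35 to 0.85 m from the base axis. Payload 8.1 kg.
Tool frame: the origin (TCP) lies midway between the tips of the shut fingers; the grasp point (between the pads) lies 19 mm behind it; z points along the fingers, y is the direction in which the jaws open and shut (so a half turn about z gives the same grasp; the last joint's range is limited). The gripper opens to 93 mm and grips with 3 to 60 N. Pads are 15 mm wide; open, the fingers measure 128 mm over their backs; the gripper's body (75 mm by 188 mm) begins 65 mm behind the grasp point.
Start: joints at [-1.361, 0.13, 1.488, -0, 1.523, -0.085], TCP at [0.174, -0.574, 0.219] pointing down, gripper open.
Joint ranges: [-2.96, 2.96], [-0.89, 2.26], [0.02, 2.5], [-1.34, 4.48], [0, 2.73], [-2.66, 2.66]. Speed limits (rad/s): [2.39, 2.39, 2.79, 3.14, 3.14, 3.14].

## Interface

Orientations are given as a unit quaternion [w, x, y, z].
In Python, from workcell import ctrl, claw, vision gives the robot as it stands. The module is installed in compiled form; this text tells all that it offers. Calls block until the motion is done:
- ctrl.reach(position, orientation): joint-space move of the TCP to a pose.
- ctrl.move_straight(position, attitude=None, v=0.15, guard=None): straight line of the TCP; attitude=None keeps the orientation; v is the mean speed in m/s. With guard (N) it stops when the force on the tool has changed by that much, and returns True; else False.
- ctrl.move_j(angles): joint-space move.
- claw.release() and claw.close(): open the fingers fully, or close them until they stop; the grip force is fixed at half the most.
- ctrl.sleep(seconds).
- ctrl.ik(position, orientation): joint angles nearest the present ones, or None.
- ctrl.observe(): the state.
- vision.grab_frame(name): name is "side" or "top"; returns a dict with "pixels" (400x640x3 uint8, red, green, blue), "fx", "fy", "cx", "cy" (pixels), "R" (3x3) and "t" (3): a world point X has camera coordinates R X + t. Camera axes: x right, y down, z forward; pixel columns grow to the right and rows downward; lengths in m; the calibration is good to about 2 mm. A picture is of the moment at which its call begins. There is no depth.
A pose or a line that the arm cannot do raises ctrl.MotionError and nothing moves.
- ctrl.job_done(): hands the job in, once; it reports no verdict.
The state is a dict: "clock": time; "joint_positions": joint angles; "qd": joint speeds; "tau": joint torques, N m; "tcp_pos": TCP position; "tcp_rot": TCP orientation; "wrist_force": force on the tool from outside, world axes, zero at the start; "ft_torque": the same for the moment, N m; "gripper_width": opening from 0.0 (shut) to 1.0 (fully open).
Only numpy, scipy, OpenCV 4.12 (cv2) and the standard library are available. Lean on these libraries where they do the work, as an engineer would, in place of code of your own. Each camera call takes 0.05 s, during which the arm holds its last target.

## Task

The brass tees are all sorted: push their tilting bin fully shut with the fingertips, then push its brass bolt fully home across the front. Leave the bin of black couplings standing open as it is with its bolt drawn back, and do not disturb the loose fittings or the cup on the bench.

Things in the scene. Friction and masses are not known exactly. Their poses are not given: they have to be found in the camera images.
- brass_rack: Fixed green steel rack holding the tilting steel bin full of small brass tees, a brass tee as sample on the post at the middle of its back. 150 mm wide (y), 125 mm deep (x from 0 to 125), cheeks 150 mm high, open at top; the sample at the back reaches 153 mm up. Origin on the bench at the middle of the front; own x points to the back, y to the left seen from the front, z up. The racks stand turned up to 12 degrees either way and may have swapped places.
- brass_bin (a joint): Hinge of the brass bin, rad: 0 = shut (front upright, flush with the front of the rack; a stop), positive = top leaning out towards the rack's -x, up to 0.9. The hinge line runs along the rack's y at rack x 0, z 12 mm. It is stiff: the bin stays where it is left; a push of about 3 to 8 N at the top of its front shuts it.
- brass_edge (a point): Middle of the top edge of the brass bin's flat, smooth front sheet (130 mm wide, 3 mm thick), on its outer face, 138 mm from the hinge line: 150 mm above the bench when shut.
- brass_bolt (a joint): Brass slide bolt at the rack's right (-y) side, m: 0 = drawn fully back, clear of the bin; 0.036 = fully home (a stop), its bar lying 30 mm across the front of the bin. Slides along the rack's +y. Stays where it is left; needs about 1.5 N.
- brass_knob (a point): Top centre of the upright round brass knob of the brass bolt: 12 mm diameter at the top 8 mm, 10 mm below; 178 mm above the bench. Drawn back it is at rack x -6, y -115 mm. The knob rises 42 mm clear above the bolt's bar (bar top 136 mm, its mounting plate top 146 mm, at rack x 0 to 4, y -135 to -73 mm).
- black_rack: Fixed green steel rack holding the tilting steel bin full of small black iron couplings, a black coupling as sample on the post at the middle of its back. 150 mm wide (y), 125 mm deep (x from 0 to 125), cheeks 150 mm high, open at top; the sample at the back reaches 153 mm up. Origin on the bench at the middle of the front; own x points to the back, y to the left seen from the front, z up. The racks stand turned up to 12 degrees either way and may have swapped places.
- black_bin (a joint): Hinge of the black bin, rad: 0 = shut (front upright, flush with the front of the rack; a stop), positive = top leaning out towards the rack's -x, up to 0.9. The hinge line runs along the rack's y at rack x 0, z 12 mm. It is stiff: the bin stays where it is left; a push of about 3 to 8 N at the top of its front shuts it.
- black_edge (a point): Middle of the top edge of the black bin's flat, smooth front sheet (130 mm wide, 3 mm thick), on its outer face, 138 mm from the hinge line: 150 mm above the bench when shut.
- black_bolt (a joint): Brass slide bolt at the rack's right (-y) side, m: 0 = drawn fully back, clear of the bin; 0.036 = fully home (a stop), its bar lying 30 mm across the front of the bin. Slides along the rack's +y. Stays where it is left; needs about 1.5 N.
- black_knob (a point): Top centre of the upright round brass knob of the black bolt: 12 mm diameter at the top 8 mm, 10 mm below; 178 mm above the bench. Drawn back it is at rack x -6, y -115 mm. The knob rises 42 mm clear above the bolt's bar (bar top 136 mm, its mounting plate top 146 mm, at rack x 0 to 4, y -135 to -73 mm).
- stopper: Loose chrome drain stopper, 46 mm wide, 38 mm high, standing between the racks. Origin under its centre.
- loose_tee: Loose brass tee lying on the bench, 56 mm long, 41 mm across with the branch, 27 mm high. Origin on the bench under its middle.
- loose_coupling: Loose black iron coupling standing on end, 36 mm wide, 38 mm high. Origin under its centre.
- cup: Tin cup holding copper ferrules, 66 mm wide, about 62 mm high. Origin under its centre.
There are look-alikes about, which are no part of the job. There is more than one size of the cup; the one meant has the size given above.

How it is judged:
On the way, in this order (a step that is already met when the one before it is completed fails the run):
1. the brass tee bin is pushed shut (value of joint brass_bin below 0.05 rad), for 0.2 s.
2. its bolt is pushed home (value of joint brass_bin below 0.05 rad and value of joint brass_bolt above 0.03 m), for 0.2 s.
At the end, for the whole second after the job is handed in: brass tee bin shut within 0.05 rad (7 mm at its top), its bolt within 6 mm of fully home, the black coupling bin still open with its bolt drawn back, everything at rest (all of step 2 and value of joint black_bin above 0.3 rad and value of joint black_bolt below 0.018 m and linear speed of each of stopper, loose_tee, loose_coupling, cup below 0.02 m/s); the robot touches nothing.
It fails at once if the bolt is shot before the bin is shut (value of joint brass_bolt above 0.018 m and value of joint brass_bin above 0.1 rad).
It fails at once if the black coupling bin is moved (15 mm at its top edge) (distance of black_edge from where it was at the start of the episode above 0.015 m).
It fails at once if the black coupling bin's bolt is moved by 10 mm (distance of black_knob from where it was at the start of the episode above 0.01 m).
It fails at once if the stopper, loose tee, loose coupling or cup is lifted or moved by more than 20 mm (distance of any of stopper, loose_tee, loose_coupling, cup from where it was at the start of the episode above 0.02 m).
It also fails if it takes over 45 s, if anything falls off the work surface, if the arm or the gripper's body presses on something with over 40 N, if the wrist force passes 120 N, or if a joint passes its speed limit or range.

## Working session

There is one attempt and no reset: what is moved stays moved. The work goes in short steps, each a Python script; the robot and the scene stay as the last script left them, time stands still between calls to the robot, and variables do not carry over. Pictures are saved under pics/ and viewed, and the job is handed in when it is done.

```bash
mkdir -p pics; cat > h.py <<'E'
import numpy as np, cv2
from workcell import ctrl, claw, vision
def grab(n):
    return vision.grab_frame(n)
def save(f,p,box=None,s=1):
    im=f["pixels"][:,:,::-1].copy()
    if box: im=im[box[1]:box[3],box[0]:box[2]]
    if s!=1: im=cv2.resize(im,None,fx=s,fy=s,interpolation=cv2.INTER_CUBIC)
    cv2.imwrite("pics/"+p,im)
def ray(f,u,v):
    R=np.array(f["R"]);t=np.array(f["t"])
    d=R.T@np.array([(u-f["cx"])/f["fx"],(v-f["cy"])/f["fy"],1.]); return -R.T@t,d
def onz(f,u,v,z):
    c,d=ray(f,u,v); return c+d*(z-c[2])/d[2]
def proj(f,X):
    p=np.array(f["R"])@np.array(X)+np.array(f["t"]); return np.array([f["fx"]*p[0]/p[2]+f["cx"],f["fy"]*p[1]/p[2]+f["cy"]])
def tri(f,a,g,b):
    c1,d1=ray(f,*a);c2,d2=ray(g,*b);d1/=np.linalg.norm(d1);d2/=np.linalg.norm(d2)
    s=np.linalg.lstsq(np.c_[d1,-d2],c2-c1,rcond=None)[0]
    p,q=c1+s[0]*d1,c2+s[1]*d2
    return (p+q)/2,np.linalg.norm(p-q)
E
python3 - <<'E'
from h import *
import pickle
for n in("side","top"):
    f=grab(n);save(f,n+"0.png");pickle.dump(f,open(n+"0.pkl","wb"))
    print(n,f["fx"],-np.array(f["R"]).T@np.array(f["t"]),np.round(f["R"],2).tolist())
s=ctrl.observe();print(s["clock"],s["tcp_rot"])
E
```

```text
side 492.11971803246615 [ 0.44541762 -1.04808896  0.88133774] [[1.0, -0.08, 0.01], [-0.04, -0.58, -0.81], [0.07, 0.81, -0.59]]
top 397.5538991905788 [ 0.36476392 -0.01252729  1.06958387] [[0.02, -1.0, -0.03], [-0.98, -0.02, -0.18], [0.18, 0.03, -0.98]]
0.1 [-8.17507180e-04  9.89156811e-01  1.46860929e-01 -5.46829763e-05]
```

```bash
sleep 1
```

```text
(no output)
```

View pics/side0.png

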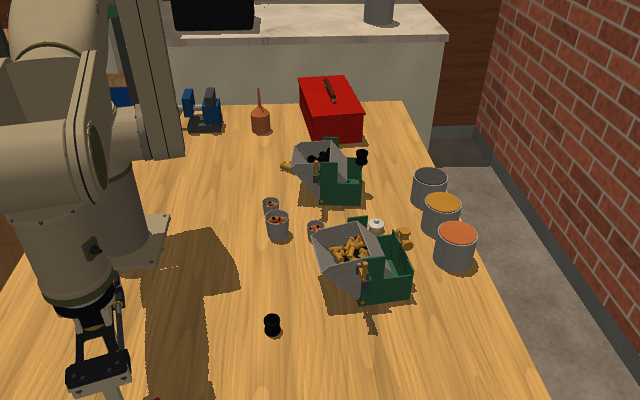

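View pics/top0.png

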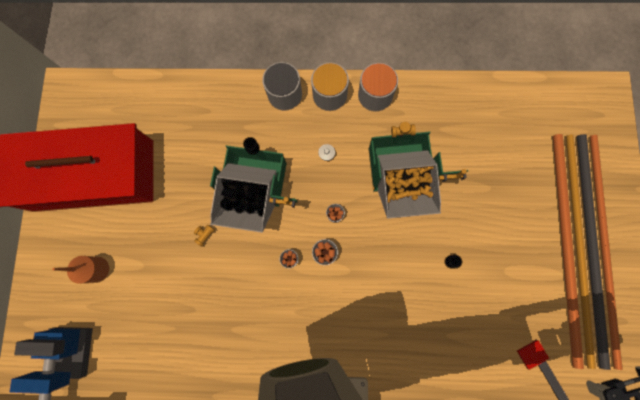

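The top view shows the black bin at about (245,200) with its bolt at (293,203). The brass bin is at (410,190) with its bolt at (455,176). The other objects are the stopper (327,153), three cups at (336,213), (290,258) and (325,251), the loose coupling (453,261) and the loose tee (204,234). In the side view the brass rack is the near one, with the tee sample at (404,237).

```bash
python3 - <<'E'
from h import *
import pickle
f=pickle.load(open("top0.pkl","rb"));save(f,"top_c.png",(360,115,480,225),6)
f=pickle.load(open("side0.pkl","rb"));save(f,"side_c.png",(300,200,430,340),5)
f=pickle.load(open("side0.pkl","rb"))
E
```

```text
(no output)
```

View pics/top_c.png

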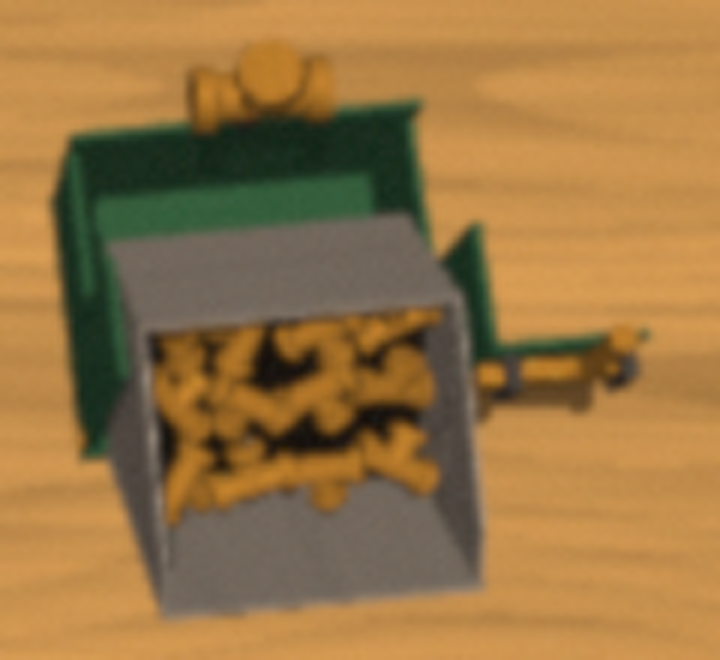

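View pics/side_c.png

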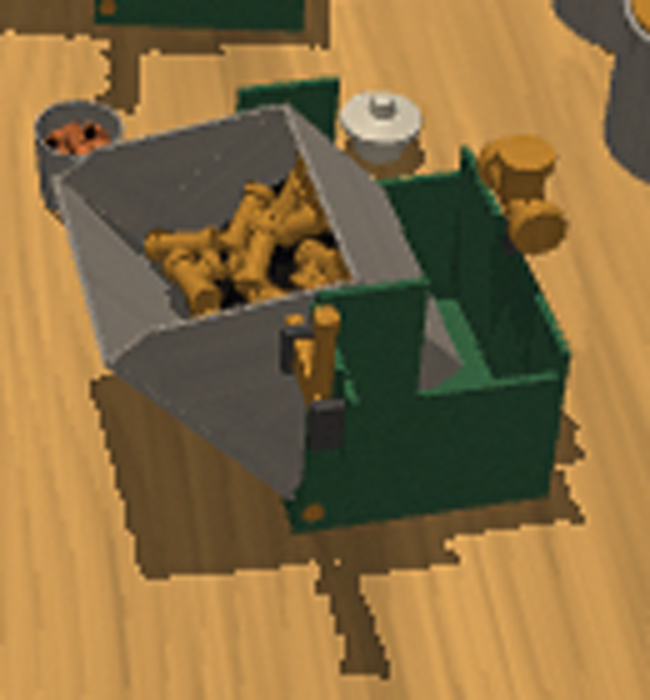

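```bash
python3 - <<'E'
from h import *
import pickle
T=pickle.load(open("top0.pkl","rb"));S=pickle.load(open("side0.pkl","rb"))
t=lambda a,b:(360+a/6-.4,115+b/6-.4)
s=lambda a,b:(300+a/5-.4,200+b/5-.4)
K,e=tri(T,t(622,335),S,s(327,311));print("knob",K,e, onz(T,*t(622,335),.178),onz(S,*s(327,311),.178))
L,e=tri(T,t(163,612),S,s(58,182));print("L",L,e)
R,e=tri(T,t(482,585),S,s(108,366));print("R",R,e,np.linalg.norm(L-R))
Y=(L-R)[:2];yaw=np.arctan2(-Y[0],Y[1]);print("yaw edge",np.degrees(yaw))
# top of right cheek: side crop (318,295),(425,285) ; top image
A,e=tri(T,t(478,228),S,s(425,285));print("cheek back top R",A,e)
B=onz(S,*s(318,296),.15);A2=onz(S,*s(425,285),.15);print("cheek front",B,A2)
d=(A2-B)[:2];print("yaw cheek",np.degrees(np.arctan2(d[1],d[0])))
# bottom front corner right at bench (right cheek front bottom)
C=onz(S,*s(293,531),0);D=onz(S,*s(548,497),0);print("bot",C,D,np.linalg.norm(C-D));d=(D-C)[:2];print("yaw bottom",np.degrees(np.arctan2(d[1],d[0])))
for n,u,v,z in(("stopper",327,153,.038),("coup",453,261,.038),("tee",204,234,.027),("c1",336,213,.06),("c2",290,258,.06),("c3",325,251,.06)):print(n,onz(T,u,v,z))
for u1,u2,v in((327.5,346.5,213),(281,300,258),(313,338,251)):
  print("cup w",np.linalg.norm(onz(T,u1,v,.06)-onz(T,u2,v,.06)))
E
```

```text
knob [ 0.60351694 -0.3114155   0.17884674] 0.0005364864473028096 [ 0.60346608 -0.31168511  0.178     ] [ 0.60398256 -0.31044942  0.178     ]
L [ 0.5028067  -0.14567815  0.11444551] 0.0004896286343796759
R [ 0.51626858 -0.27284789  0.11567283] 0.000839938568280546 0.12788616708583833
yaw edge 6.042687175340519
cheek back top R [ 0.65512549 -0.26670178  0.14864134] 0.0015437468768034483
cheek front [ 0.60784494 -0.27147189  0.15      ] [ 0.65553793 -0.26789338  0.15      ]
yaw cheek 4.2909841721007815
bot [ 0.60515495 -0.27077096  0.        ] [ 0.72970424 -0.25869035  0.        ] 0.12513379363006333
yaw bottom 5.540050471535436
stopper [0.68350839 0.00287062 0.038     ]
coup [ 0.40298162 -0.32314554  0.038     ]
tee [0.4590435  0.32429176 0.027     ]
c1 [ 0.51715389 -0.02377355  0.06      ]
c2 [0.40020372 0.0902333  0.06      ]
c3 [0.41971917 0.0023798  0.06      ]
cup w 0.04867874933084279
cup w 0.048026175924653886
cup w 0.06306420087513381
```

The crops confirm the choice: tees in the bin and a tee sample on the back. The brass rack has yaw of about 5.8° and its origin near (0.598, -0.196). The size checks agree: knob z 0.179, edge 128 mm long, rack depth 125 mm, hinge-to-edge 136 mm. The 66 mm cup is at (325,251), and every route stays clear of it. Next I push the bin shut.

```bash
cat >> h.py <<'E'
yaw=np.radians(5.8); O=np.array([.5979,-.1964])
X=np.array([np.cos(yaw),np.sin(yaw)]);Yv=np.array([-X[1],X[0]])
def W(x,y,z): return [*(O+x*X+y*Yv),z]
def RK(p): d=np.array(p[:2])-O; return np.round([d@X,d@Yv,p[2]],4)
Q=[0,np.cos(yaw/2),np.sin(yaw/2),0]
E
python3 - <<'E'
from h import *
claw.close()
ctrl.reach(W(-.16,0,.25),Q)
ctrl.move_straight(W(-.135,0,.103),v=.15)
f0=np.array(ctrl.observe()["wrist_force"])
r=ctrl.move_straight(W(.004,0,.137),v=.06,guard=20)
s=ctrl.observe();print(r,RK(s["tcp_pos"]),np.array(s["wrist_force"])-f0,s["clock"])
for n in("side","top"):save(grab(n),n+"1.png",(280,190,440,320) if n=="side" else (350,110,490,230),5)
E
```

```text
True [-0.0126  0.0003  0.132 ] [0.71185105 0.6386345  0.59600503] 6.2167
```

View pics/side1.png

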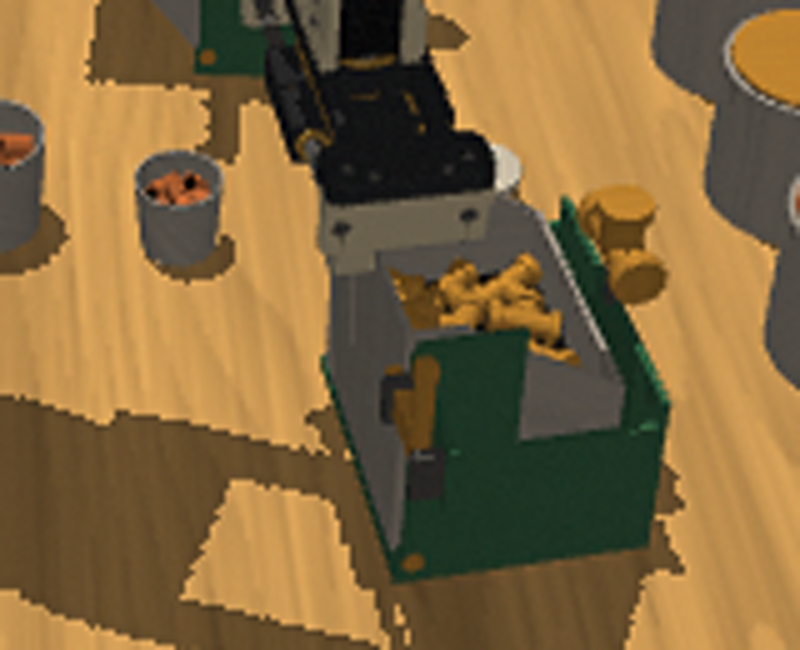

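View pics/top1.png

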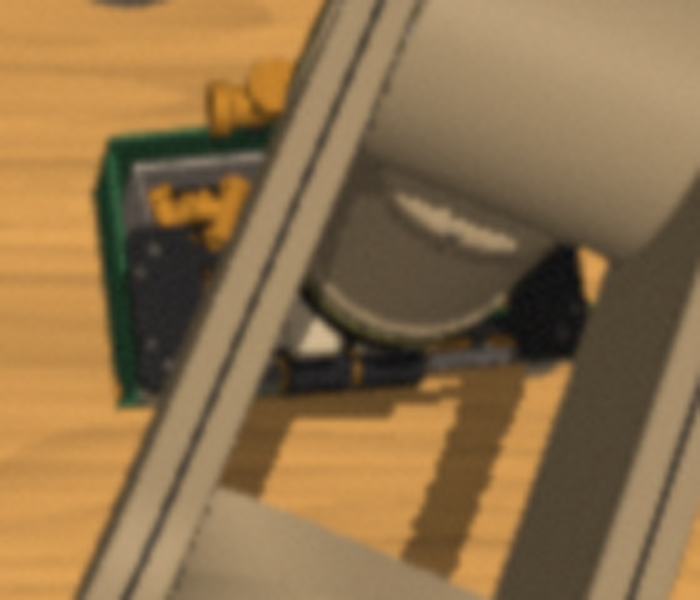

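The bin looks flush or nearly so: in the side crop its front lies on the cheek front, around x 330 to 410. I'll press once more to confirm the stop, then back off and look.

```bash
python3 - <<'E'
from h import *
for i in range(2):
    r=ctrl.move_straight(W(.004,0,.134),v=.03,guard=22)
    s=ctrl.observe();print(r,RK(s["tcp_pos"]),np.round(s["wrist_force"],1),s["clock"])
ctrl.move_straight(W(-.10,0,.16),v=.15)
ctrl.reach(W(-.14,-.15,.25),Q)
f=grab("side");save(f,"side2.png",(320,220,440,330),6)
T=grab("top");save(T,"top2.png",(350,110,490,230),5)
import pickle;pickle.dump(f,open("side2.pkl","wb"))
print(ctrl.observe()["clock"])
E
```

```text
True [-0.0128  0.0008  0.1307] [-0.2  0.1 -0.1] 6.6167
True [-0.0129  0.0011  0.1299] [-0.5  0.1 -0. ] 6.9083
8.525
```

View pics/side2.png

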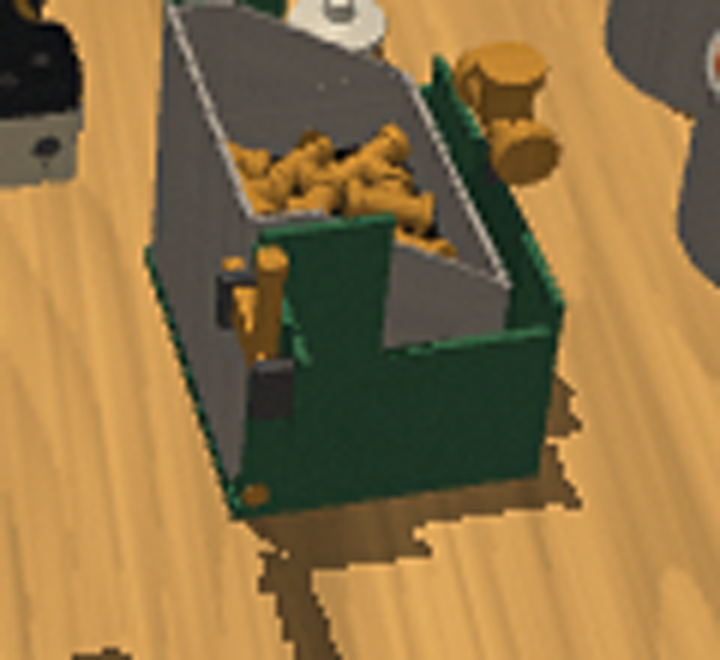

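View pics/top2.png

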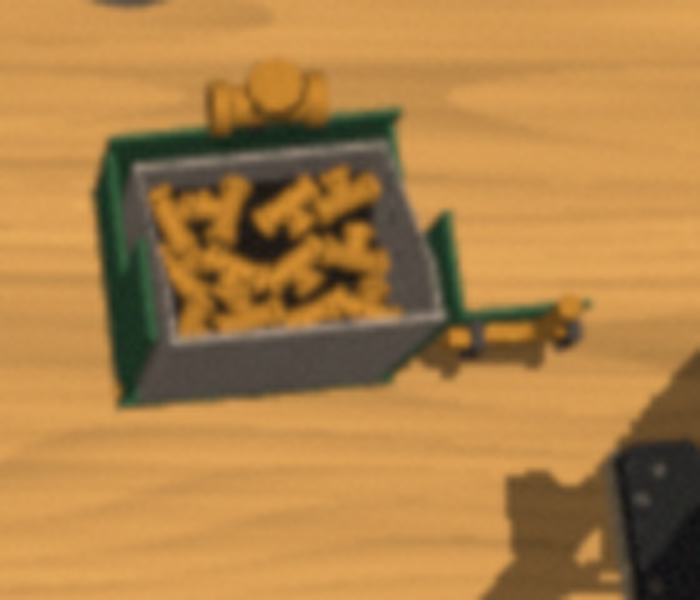

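The bin is shut: its front is flush with the cheek, and the bolt is still drawn back with its knob at top-crop (572,303). I'll check the edge in numbers, then push the bolt.

```bash
python3 - <<'E'
from h import *
import pickle
T=pickle.load(open("top0.pkl","rb"));S=pickle.load(open("side2.pkl","rb"))
for p in((175,343),(445,312)):print("edge",RK(onz(T,350+p[0]/5-.4,110+p[1]/5-.4,.15)))
print(RK(tri(T,(438.6,172),S,(361.3,255.3))[0]))
ctrl.reach(W(-.006,-.170,.25),Q)
ctrl.move_straight(W(-.006,-.165,.157),v=.12)
r=ctrl.move_straight(W(-.006,-.125,.157),v=.06,guard=4)
s=ctrl.observe();print(r,RK(s["tcp_pos"]),np.round(s["wrist_force"],1),s["clock"])
save(grab("side"),"side3.png",(320,220,440,330),6)
save(grab("top"),"top3.png",(350,110,490,230),5)
E
```

```text
edge [-0.0028  0.0607  0.15  ]
edge [ 0.0015 -0.0674  0.15  ]
[ 0.0006 -0.0666  0.1524]
False [-0.0059 -0.1249  0.157 ] [-0.2  0.1  0. ] 10.8667
```

View pics/side3.png

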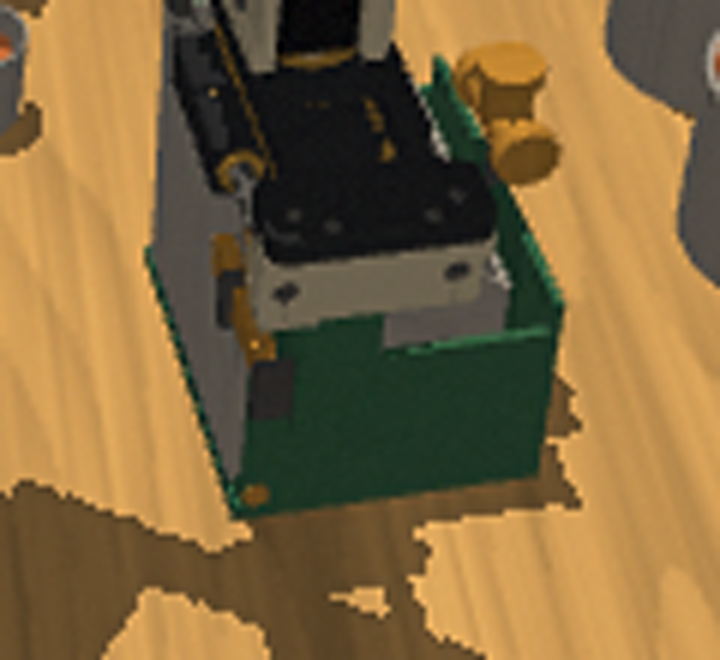

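The top edge lies within 3 mm of the rack front, so the bin is shut. The bolt is already moving: the bar tip at (225,240) now crosses the bin front. I'll push on to the stop.

```bash
python3 - <<'E'
from h import *
r=ctrl.move_straight(W(-.006,-.07,.157),v=.05,guard=12)
s=ctrl.observe();print(r,RK(s["tcp_pos"]),np.round(s["wrist_force"],1),s["clock"])
r=ctrl.move_straight(W(-.006,-.07,.157),v=.03,guard=12)
s=ctrl.observe();print(r,RK(s["tcp_pos"]),s["clock"])
ctrl.move_straight(W(-.006,-.165,.157),v=.1)
ctrl.move_straight(W(-.04,-.18,.25),v=.15)
ctrl.reach([.3,-.5,.28],Q)
f=grab("side");save(f,"side4.png",(300,120,440,330),3.5)
T=grab("top");save(T,"top4.png",(190,110,490,280),2.6);save(T,"top4c.png",(350,110,490,230),5)
import pickle;pickle.dump(f,open("side4.pkl","wb"));pickle.dump(T,open("top4.pkl","wb"))
print(ctrl.observe()["clock"])
E
```

```text
True [-0.006  -0.1018  0.1574] [ 1.7 -5.9  1.2] 11.5917
True [-0.0061 -0.1019  0.1575] 11.95
14.8083
```

View pics/side4.png

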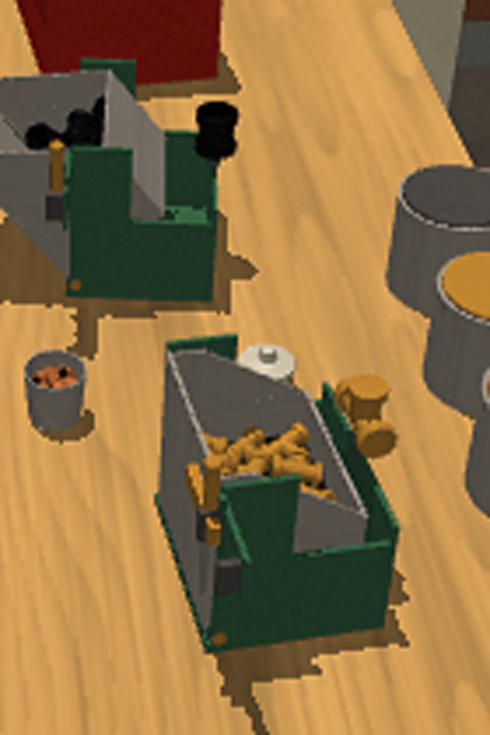

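View pics/top4c.png

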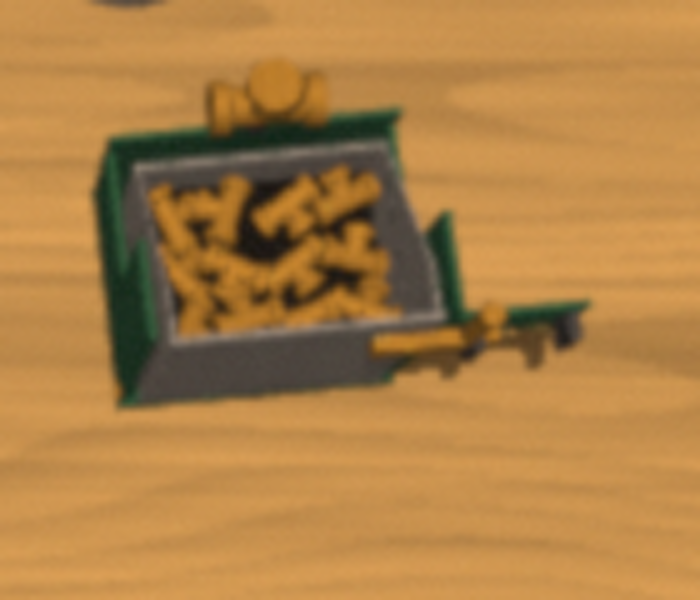

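View pics/top4.png

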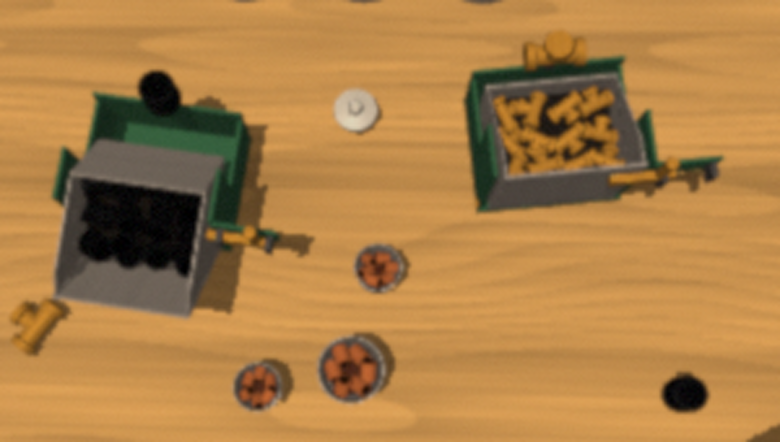

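The bar now lies across the bin front, with its tip at top-crop (375,345) and the knob at (490,310). The black bin and the loose items look unmoved. One numeric check, then hand in.

```bash
python3 - <<'E'
from h import *
import pickle
T=pickle.load(open("top4.pkl","rb"));S=pickle.load(open("side4.pkl","rb"));T0=pickle.load(open("top0.pkl","rb"))
print("knob",RK(onz(T,350+491/5-.4,110+313/5-.4,.178)),RK(onz(S,300+211/3.5-.4,120+459/3.5-.4,.178)))
d=cv2.absdiff(T["pixels"],T0["pixels"]).max(2)
for n,b in(("black+tee",(190,130,310,250)),("stop+cups",(270,140,355,272)),("coup",(440,250,468,274))):
    print(n,int((d[b[1]:b[3],b[0]:b[2]]>40).sum()))
o=ctrl.observe();print(o["clock"])
ctrl.job_done()
E
```

```text
knob [-0.0073 -0.0798  0.178 ] [-0.0076 -0.0792  0.178 ]
black+tee 0
stop+cups 0
coup 0
14.8083
the job is handed in; nothing more can be done
```

I pushed the brass tee bin shut with the closed fingertips, then pushed its bolt home by the knob. I backed the arm clear and handed the job in at about 14.8 s; no verdict was reported.

- **Bin:** its top edge measured within 3 mm of the rack front, against the 7 mm allowed. Two more presses stopped at the same place, so it is at its stop.
- **Bolt:** the knob measured at rack y of about -79.5 mm, where fully home is -79 mm. A second push also stopped at the same place.
- **Everything else:** no pixels changed in the top view around the black bin and its bolt, the stopper, the loose tee, the loose coupling or the cups.

No check failed. The guard tripped before the end of each programmed press. In each case the target lay past the stop on purpose, so this was expected.

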